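# Lock the fallen pot into its twist-lock socket

## Task

The plain metal pot lies on its side: first stand it upright on the table and let go of it. Then take it from above by its square collar, lower its two pins through the notches of the twist-lock socket, and twist it clockwise (seen from above) while following it down, until its foot sits fully home on the socket's floor; let go. Leave the other things on the table where they are.

Things in the scene. Friction and masses are not known exactly. Their poses are not given: they have to be found in the camera images.
- pot_center (a point): Centre of the plain grey metal pot, on its axis 61 mm above the foot. The pot is 122 mm tall, about 0.3 kg, body round, 58 mm across. Axes: z from foot to mouth; x and y square to the flat faces of its collar. At the start it lies on one flat of the collar: y axis down, x and z level.
- pot_collar (a point): Centre of the pot's square collar round its open mouth, 60 x 60 mm, 30 mm tall (92 to 122 mm above the foot), the place to grip; 46 mm from pot_center along z, same axes.
- pot_foot (a point): Centre of the pot's flat underside; same axes. Its edge is bevelled, 6 mm high and 3.5 mm in. Two dark round pins, 10 mm thick, stick out of opposite sides of the body to 37.5 mm from the axis, their centre line 20 mm above the foot, on the diagonals (1,1) and (-1,-1) of x and y, below two opposite corners of the collar.
- socket_top (a point): Centre of the mouth of the grey round socket (95 mm across, fixed), in the plane of its top ring, 53 mm above the table; z up. The bore is 62.4 mm across. Two opposite notches in the ring, on its +x and -x axes, let the pot's pins through (42 mm from the axis to the outer wall); each spans 32 degrees (about 18 mm wide at 32 mm from the centre, wider outwards).
- socket_landing (a point): On the socket's axis, 20 mm above the table: where the pot's foot is when its pins rest on the flat landings under the notches. From there the pins run clockwise (from above) under the ring: level for 16 degrees, then down an even ramp to 90 degrees, 12.5 mm lower. A stop ends the turn near 98 degrees.
- socket_seat (a point): Centre of the socket's floor, 8 mm above the table, where the pot's foot rests when fully home (12 mm below socket_landing); same axes. On the way four sprung rubber pads (about 5 N each) close on the foot, so that the pot does not sink by itself: twist it and keep it moving down or press it lightly. The socket stands on a flange 126 mm across.
- tub_a: Bystander: round open pink tub, 96 mm across, 55 mm high; origin at the centre of its underside.
- tub_b: Bystander: round open pink tub, 96 mm across, 55 mm high; origin at the centre of its underside.
- cup: Bystander: plain steel cup, 72 mm across, 82 mm high; origin at the centre of its underside.
- lid_a: Bystander: pink tub lid, 98 mm across, 16 mm high; origin at the centre of its underside.
- lid_b: Bystander: pink tub lid lying open side up, 98 mm across, 16 mm high; origin at the centre of its underside.
- brush: Bystander: flat wooden pastry brush, 190 x 20 x 11 mm; origin at the centre of its underside, x along it.

How it is judged:
By the outcome, as a careful person would: the job done as asked, in the order asked, and still so for the second after the job is handed in, with the robot touching nothing.
It also fails if it takes over 69 s, if anything falls off the work surface, if the arm or the gripper's body presses on something with over 40 N, if the wrist force passes 120 N, or if a joint passes its speed limit or range.

## Robot

A 7-joint arm with a two-finger parallel gripper is mounted at the origin on a cart in front of the work surface, level with it; the furniture and walls round the work are solid. World frame = base frame: x ahead of the robot, y to its left, z up, the work surface at z = 0. Lengths are in m, angles in rad, forces in N, time in s.
With the tool pointing down it reaches from about 0.35 to 0.9 m from the base axis. Payload 19.9 kg.
Tool frame: the origin (TCP) lies midway between the tips of the shut fingers; the grasp point (between the pads) lies 19 mm behind it (arm.pinch_z is the distance from the TCP to the grasp point, in m); z points along the fingers, x is the direction in which the jaws open and shut, and the axes are right-handed (so a half turn about z gives the same grasp; the last joint's range is limited). The gripper opens to 85 mm and grips with 20 to 120 N. Pads are 22 mm wide; open, the fingers measure 114 mm over their backs; the gripper's body (76 mm by 85 mm) begins 54 mm behind the grasp point. The pads swing forward as they close: fully open they stand 13 mm farther back than shut.
Start: joints at [-1.357, 0.417, -0.01, 1.614, 0.005, 1.111, -0.053], TCP at [0.158, 0.605, 0.231] pointing down, gripper open.
Joint ranges: [-2.81, 2.81], [-0.39, 2.02], [-1.27, 1.25], [0.06, 2.57], [-1.19, 4.33], [0.19, 2], [-2.82, 2.82]. Speed limits (rad/s): [1.89, 1.89, 2.39, 2.39, 3.01, 3.01, 3.01].

## Interface

Orientations are given as [roll, pitch, yaw] about the fixed x, y, z axes, in that order (R = Rz(yaw) Ry(pitch) Rx(roll)).
In Python, from bench import arm, imaging gives the robot as it stands.
- The arm moves only by the shell command python3 -m creep 'ROWS'. ROWS is JSON, a list of rows, each a list of 3 entries, a list of its own where there are three numbers: the shift along the world's x, y, z in m, then the turn, a rotation vector about the world's x, y, z in degrees, then the finger opening in m, from 0 to 0.0854. In form: [[[tx, ty, tz], [ax, ay, az], fingers], ...]. A call has 1 to 5 rows; each row shifts and turns the commanded pose from where the row before left it; what a row does not reach is not made up. A row lasts 1/10 s, in which the tool goes at most 50 mm and 8.59 degrees, less where a joint would pass 70% of its speed; a pose out of reach is approached as far as the arm can. A call with a gripper value outside its range is refused whole. The fingers move at their own pace and stop on an object; the grip force is fixed at half the most. Time passes only in rows, so rows that do not move let the fingers close. It gives the time, the measured TCP pose, the force and the opening at its end, in the units of the state.
- arm.get_obs(): the state, without advancing time (a new reading comes with each control period).
- imaging.capture(name): name is "scene" or "top"; returns the picture (400x640x3 uint8, red, green, blue); there is no depth.
- imaging.camera_info(name): a dict with "camera_matrix" (3x3 intrinsics, pixels), "cam_to_world" (4x4, takes a point from camera to world coordinates). Camera axes: x right, y up, looking along -z (the intrinsics and any distortion apply to the point x, -y, -z); pixel columns grow to the right and rows downward; lengths in m; the calibration is good to about 2 mm. A picture is of the moment at which its call begins. camera_info takes no time and is no camera call.
- arm.finish_job(): hands the job in, once; it reports no verdict.
The state is a dict: "t": time; "joint_positions": joint angles; "qd": joint speeds; "joint_efforts": joint torques, N m; "tool_pos": TCP position; "tcp_rot": TCP orientation; "ft_force": force on the tool from outside, world axes, zero at the start; "torque": the same for the moment, N m; "gripper_width": opening from 0.0 (shut) to 1.0 (fully open).
Only numpy, scipy, OpenCV 4.12 (cv2) and the standard library are available. Lean on these libraries where they do the work, as an engineer would, in place of code of your own. Each camera call takes 0.05 s, during which the arm holds its last target.

## Working session

There is one attempt and no reset: what is moved stays moved. The work goes in short steps, Python scripts to look and compute and a shell command to move; the robot and the scene stay as the last step left them, time stands still between calls to the robot, and variables do not carry over. Pictures are saved under pics/ and viewed, and the job is handed in when it is done.

```bash
ls; mkdir -p pics; python3 - <<'E'
from bench import arm, imaging
import cv2,numpy as np
for n in("scene","top"):
    im=imaging.capture(n);cv2.imwrite(f"pics/{n}0.png",im[:,:,::-1])
    i=imaging.camera_info(n);print(n,{k:(np.round(v,4).tolist() if not isinstance(v,str) else v) for k,v in i.items()})
o=arm.get_obs();print({k:np.round(v,4).tolist() for k,v in o.items()},arm.pinch_z)
E
```

```text
pics
scene {'camera_matrix': [[415.5608, 0.0, 321.6226], [0.0, 415.5608, 193.1065], [0.0, 0.0, 1.0]], 'cam_to_world': [[0.6324, 0.3991, -0.6639, -0.3541], [-0.7746, 0.3141, -0.5489, -0.752], [-0.0105, 0.8614, 0.5078, 0.7512], [0.0, 0.0, 0.0, 1.0]]}
top {'camera_matrix': [[384.2312, 0.0, 318.8503], [0.0, 384.2312, 191.9065], [0.0, 0.0, 1.0]], 'cam_to_world': [[0.0579, 0.9732, -0.2225, 0.315], [-0.9983, 0.0581, -0.0056, -0.0424], [0.0074, 0.2224, 0.9749, 1.0703], [0.0, 0.0, 0.0, 1.0]]}
{'t': 0.1, 'joint_positions': [-1.3565, 0.4179, -0.0103, 1.6141, 0.0047, 1.1107, -0.053], 'qd': [-0.0008, -0.0014, 0.0003, -0.0014, -0.0014, 0.0002, 0.0012], 'joint_efforts': [0.0019, -86.5835, 0.6802, -43.563, 0.0192, 0.005, -0.0], 'tool_pos': [0.1581, 0.6044, 0.2307], 'tcp_rot': [3.1415, 0.0011, 1.315], 'ft_force': [-0.318, -0.2521, -0.3432], 'torque': [-0.0077, -0.0034, -0.0475], 'gripper_width': 1.0009} 0.0187
```

View pics/scene0.png

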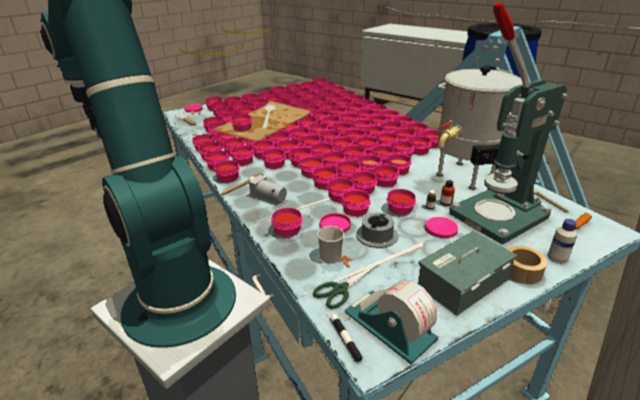

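View pics/top0.png

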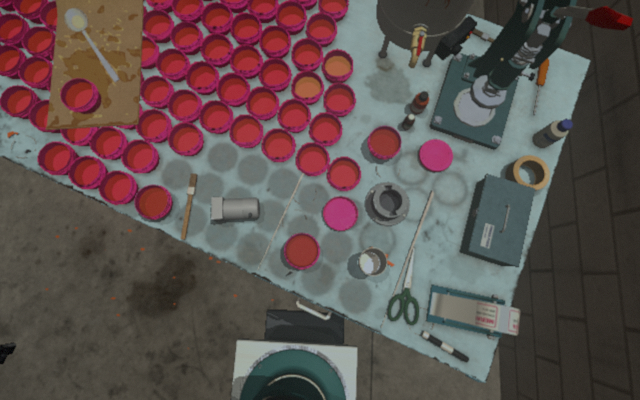

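The top view shows the pot at about (235,209) with its collar to the left, the brush at (188,207), the socket at (388,204), and the cup at (372,262). Next I'll zoom in.

```bash
cat > h.py <<'E'
import numpy as np,cv2
from bench import arm,imaging
def ray(n,u,v):
    i=imaging.camera_info(n);K=np.array(i["camera_matrix"]);T=np.array(i["cam_to_world"])
    d=np.linalg.inv(K)@[u,v,1];d=T[:3,:3]@(d*[1,-1,-1]);return T[:3,3],d
def pt(n,u,v,z):
    o,d=ray(n,u,v);return o+d*(z-o[2])/d[2]
def proj(n,p):
    i=imaging.camera_info(n);K=np.array(i["camera_matrix"]);T=np.array(i["cam_to_world"])
    c=T[:3,:3].T@(np.array(p)-T[:3,3]);c=c*[1,-1,-1];q=K@c;return q[:2]/q[2]
def crop(im,name,u0,v0,u1,v1,s):
    c=cv2.resize(im[v0:v1,u0:u1,::-1],None,fx=s,fy=s,interpolation=cv2.INTER_CUBIC);cv2.imwrite(name,c)
E
python3 - <<'E'
from h import *
t=cv2.imread("pics/top0.png")[:,:,::-1];s=cv2.imread("pics/scene0.png")[:,:,::-1]
a=cv2.resize(t[170:250,170:270,::-1],None,fx=4,fy=4,interpolation=cv2.INTER_CUBIC)
b=cv2.resize(t[170:250,340:440,::-1],None,fx=4,fy=4,interpolation=cv2.INTER_CUBIC)
cv2.imwrite("pics/z1.png",np.hstack([a,b]))
a=cv2.resize(s[160:240,220:320,::-1],None,fx=4,fy=4,interpolation=cv2.INTER_CUBIC)
b=cv2.resize(s[190:270,320:420,::-1],None,fx=4,fy=4,interpolation=cv2.INTER_CUBIC)
cv2.imwrite("pics/z2.png",np.hstack([a,b]))
E
```

```text
(no output)
```

View pics/z1.png

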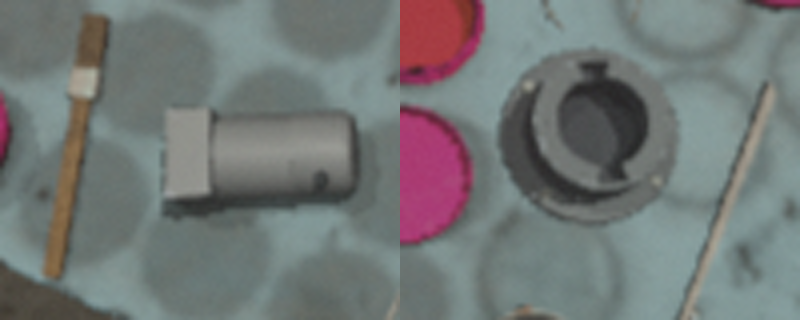

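View pics/z2.png

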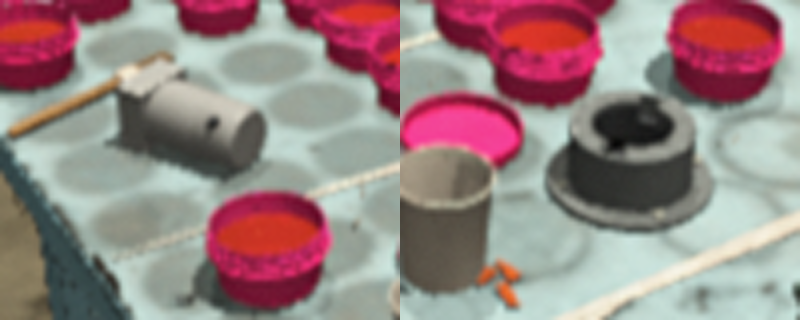

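```bash
python3 - <<'E'
from h import *
t=cv2.imread("pics/top0.png")[:,:,::-1]
crop(t,"pics/z3.png",200,185,270,232,10)
crop(t,"pics/z4.png",360,175,415,230,10)
E
```

```text
(no output)
```

View pics/z3.png

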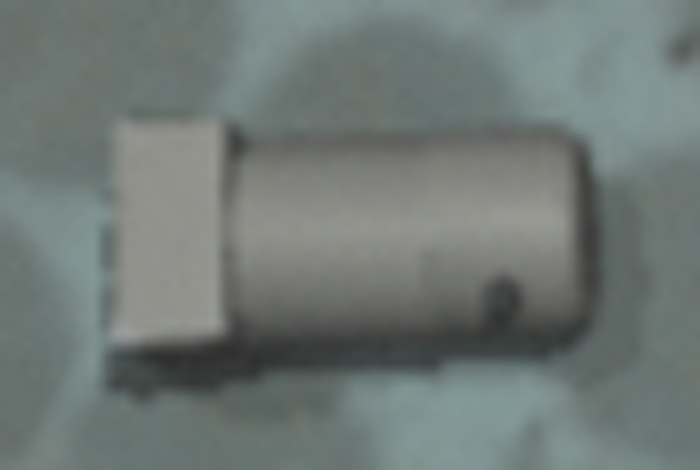

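View pics/z4.png

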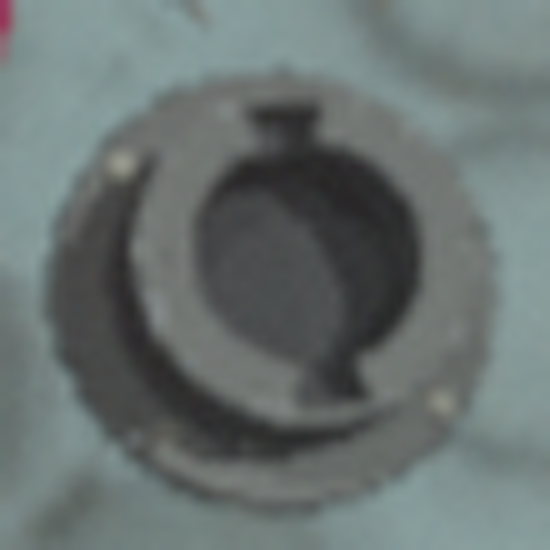

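```bash
python3 - <<'E'
from h import *
t=cv2.imread("pics/top0.png")[:,:,::-1].astype(int)
# socket bore mask
g=t.sum(2)/3
m=np.zeros(g.shape,np.uint8);sub=(g<85);m[183:220,375:406]=sub[183:220,375:406]
n,l,st,c=cv2.connectedComponentsWithStats(m);k=l[201,391];print("lab",k,st[k],c[k])
for z in(.053,):
  for nm,q in dict(c=(390.5,200.2),L=(379.8,201),R=(401.8,200),T=(388.3,185.2),B=(393.2,215),T1=(384.5,185),T2=(391.7,185),B1=(389.7,214.6),B2=(396.2,214.0)).items(): print(nm,pt("top",*q,z)[:2].round(4))
# flange
print("flange c z~.008",pt("top",387,203.5,.008)[:2].round(4), [pt("top",*q,.008)[:2].round(4).tolist() for q in((364.3,205),(409.3,203),(387,181.5),(388,225.8))])
print(g[186:217:1,388:392].mean(1).round().tolist()); print(g[199:202,372:412].mean(0).round().tolist())
d=(t[:,:,2]-t[:,:,0])
print("d rows");
for r in range(190,224,3):print(r,d[r,205:265].tolist())
E
```

```text
lab 1 [380 185  22  30 446] [390.47982063 199.58071749]
c [ 0.5357 -0.2315]
L [ 0.5318 -0.2026]
R [ 0.5381 -0.262 ]
T [ 0.5772 -0.2248]
B [ 0.4956 -0.2394]
T1 [ 0.5771 -0.2144]
T2 [ 0.5783 -0.234 ]
B1 [ 0.4961 -0.23  ]
B2 [ 0.4988 -0.2474]
flange c z~.008 [ 0.5354 -0.2301] [[0.5273, -0.1663], [0.5405, -0.293], [0.5994, -0.2289], [0.4722, -0.234]]
[52.0, 56.0, 60.0, 58.0, 48.0, 42.0, 44.0, 46.0, 50.0, 54.0, 60.0, 70.0, 75.0, 78.0, 78.0, 78.0, 79.0, 78.0, 80.0, 78.0, 78.0, 78.0, 78.0, 78.0, 79.0, 87.0, 96.0, 94.0, 93.0, 103.0, 111.0]
[54.0, 104.0, 120.0, 118.0, 112.0, 114.0, 116.0, 92.0, 71.0, 70.0, 75.0, 76.0, 78.0, 78.0, 78.0, 76.0, 77.0, 79.0, 80.0, 78.0, 67.0, 56.0, 54.0, 55.0, 54.0, 52.0, 48.0, 47.0, 50.0, 56.0, 99.0, 117.0, 116.0, 117.0, 118.0, 118.0, 118.0, 129.0, 144.0, 150.0]
d rows
190 [8, 8, 7, 5, 3, 5, 6, 6, 8, 7, 4, 5, 3, 7, 7, 7, 7, 8, 12, 14, 15, 15, 14, 13, 9, 8, 9, 6, 4, 5, 4, 5, 7, 9, 10, 9, 10, 12, 9, 12, 12, 13, 13, 14, 15, 16, 18, 20, 19, 17, 18, 20, 19, 15, 16, 16, 18, 17, 19, 17]
193 [6, 6, 3, 3, 1, 7, 6, 7, 7, 8, 6, 10, 6, 9, 7, 6, 10, 12, 15, 14, 15, 12, 9, 8, 
[... 1672 characters left out ...]
, -2, -3, -2, -3, 2, 3, 3, -1, 0, -3, -2, -2, -2, -2, -1, 2, 4, 6, 5, 5, 5]
217 [12, 13, 14, 14, 16, 11, 3, 0, -3, -4, -4, -4, -4, -3, -3, -4, -4, -1, -2, 0, -1, -2, -2, 1, -1, 1, 0, 0, 0, 0, 0, -1, -1, -1, -1, 0, -1, -1, 0, 0, 0, 0, -1, 0, 1, 1, -1, 0, -2, 0, -1, -1, 0, 3, 5, 6, 6, 7, 6, 9]
220 [10, 12, 14, 15, 15, 13, 9, 6, 5, 1, 2, 0, -1, 0, 0, 0, -1, 1, 1, -1, 0, 1, 1, 3, 3, 4, 2, 4, 4, 5, 5, 6, 5, 7, 7, 6, 6, 6, 6, 5, 5, 6, 7, 8, 7, 8, 9, 7, 7, 5, 8, 8, 7, 7, 7, 6, 6, 5, 8, 8]
223 [11, 13, 16, 15, 14, 12, 8, 5, 6, 4, 6, 4, 3, 1, 2, 1, 3, 2, 3, 6, 6, 7, 8, 7, 4, 4, 5, 6, 5, 10, 12, 15, 14, 17, 16, 16, 18, 17, 15, 17, 18, 18, 19, 18, 18, 19, 17, 20, 17, 17, 13, 11, 9, 6, 6, 6, 7, 8, 9, 8]
```

```bash
python3 - <<'E'
from h import *
t=cv2.imread("pics/top0.png")[:,:,::-1].astype(float)
g=t.mean(2); d=t[:,:,2]-t[:,:,0]
print("collar cols gray rows193-224");
for u in(213,216,219,228,236,244,252):print(u,g[193:224,u].round().astype(int).tolist())
print("d");
for u in(213,216,219,228,236,244,252):print(u,d[193:224,u].astype(int).tolist())
print("gray row")
for v in(200,204,208,212,216):print(v,g[v,207:264].astype(int).tolist())
E
```

```text
collar cols gray rows193-224
213 [112, 115, 110, 104, 130, 144, 145, 142, 140, 143, 142, 143, 142, 143, 141, 143, 143, 144, 143, 144, 144, 144, 143, 144, 145, 148, 108, 68, 70, 73, 69]
216 [113, 113, 113, 107, 129, 141, 143, 144, 144, 143, 144, 143, 144, 145, 143, 144, 143, 144, 143, 144, 142, 144, 144, 143, 145, 128, 85, 52, 51, 60, 67]
219 [113, 111, 112, 114, 134, 143, 144, 145, 144, 145, 144, 146, 143, 145, 144, 143, 145, 145, 145, 145, 145, 145, 145, 147, 146, 121, 79, 52, 51, 54, 59]
228 [115, 112, 110, 111, 110, 102, 100, 107, 118, 126, 128, 133, 137, 141, 143, 143, 138, 135, 128, 123, 115, 111, 103, 93, 86, 71, 57, 54, 60, 85, 98]
236 [109, 111, 109, 109, 108, 97, 99, 110, 119, 125, 129, 133, 137, 143, 146, 143, 140, 136, 128, 123, 117, 112, 102, 93, 82, 67, 62, 66, 72, 102, 121]
244 [112, 112, 110, 112, 107, 102, 106, 118, 125, 129, 133, 138, 142, 144, 145, 141, 136, 128, 123, 116, 111, 103, 95, 83, 74, 63, 63, 69, 93, 116, 131]
252 [138, 132, 130, 124, 110, 102, 110, 119, 125, 130, 133, 139, 145, 150, 149, 143, 137, 131, 123, 117, 105, 92, 84, 80, 70, 61, 63, 71, 102, 129, 
[... 1548 characters left out ...]
142, 142, 143, 143, 145, 144, 143, 144, 143, 143, 142, 143, 143, 142, 140, 141, 141, 141, 143, 141, 142, 141, 142, 145, 143, 143, 135, 102, 66, 66, 89, 100, 100, 100]
212 [136, 140, 142, 127, 128, 140, 143, 143, 143, 144, 144, 142, 145, 144, 143, 108, 107, 121, 122, 121, 122, 123, 122, 120, 123, 121, 123, 122, 122, 123, 123, 122, 123, 124, 122, 114, 115, 116, 115, 115, 116, 116, 107, 100, 111, 117, 118, 118, 118, 115, 97, 71, 67, 88, 99, 100, 97]
216 [129, 136, 137, 112, 128, 142, 144, 144, 143, 143, 145, 144, 146, 146, 145, 106, 80, 89, 93, 96, 94, 93, 93, 92, 93, 96, 94, 93, 94, 93, 94, 93, 93, 93, 93, 91, 87, 83, 84, 85, 84, 70, 56, 54, 63, 79, 82, 83, 84, 84, 77, 69, 81, 96, 98, 98, 100]
```

```bash
python3 - <<'E'
from h import *
P=lambda u,v,z:pt("top",u,v,z)[:2].round(4)
print("collar face c",P(216.4,207.6,.06), "L",P(210.8,207.6,.06),"R",P(222.2,207.6,.06),"T",P(216,196.6,.06),"B",P(216,218.4,.06))
print("ridge",P(223,207.2,.058),P(228,207,.059),P(252,206.2,.059))
a=P(216,207.55,.06);b=P(252,206.2,.059);dd=a-b;print("axis ang",np.degrees(np.arctan2(dd[1],dd[0])))
a=P(211,199,.06)-P(211,216,.06);print("mouth edge dir",np.degrees(np.arctan2(a[1],a[0])))
print("foot",P(258,208,.03))
print("pin",P(250,214.7,.0565))
s=cv2.imread("pics/scene0.png")[:,:,::-1]
# predicted in scene
c=np.array([0.38,0.27,.03])
import sys
crop(s,"pics/z5.png",245,170,295,210,14)
crop(s,"pics/z6.png",350,205,405,252,12)
print(proj("scene",[0.5358,-.2312,.053]))
E
```

```text
collar face c [0.4864 0.2337] L [0.4855 0.2485] R [0.4873 0.2183] T [0.5162 0.2382] B [0.4574 0.2313]
ridge [0.4889 0.2168] [0.49   0.2033] [0.496  0.1396]
axis ang 95.70462793403208
mouth edge dir 6.84770632518987
foot [0.4971 0.1279]
pin [0.4732 0.1431]
[377.89118378 220.99042572]
```

View pics/z5.png

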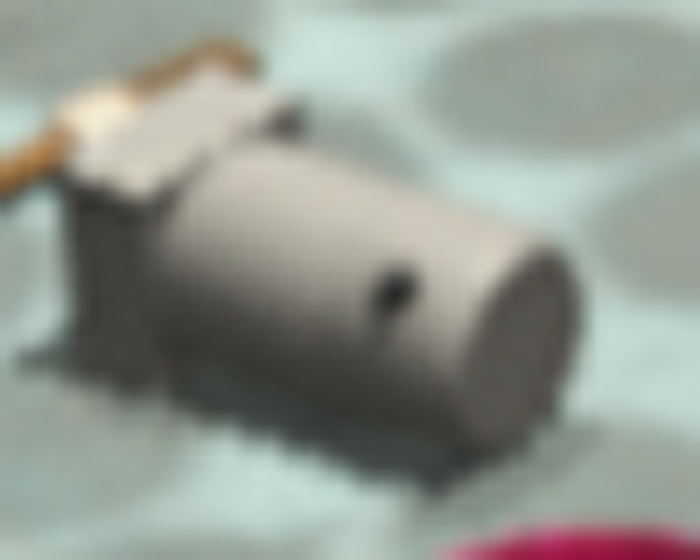

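View pics/z6.png

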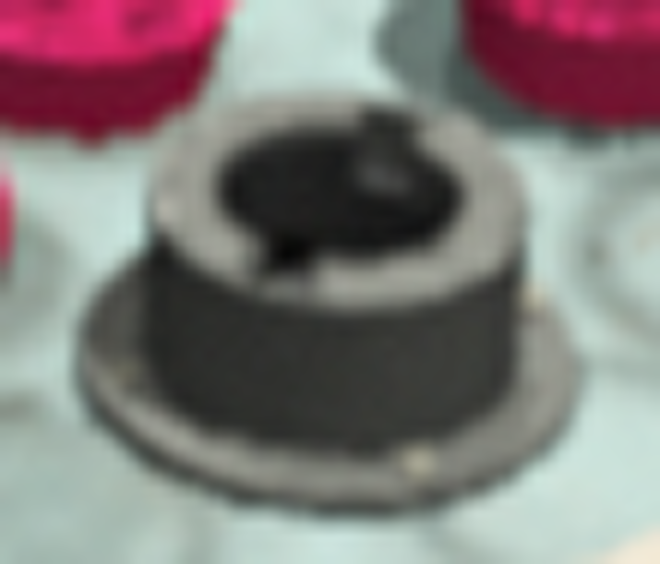

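The socket is at about (0.536, -0.231) with its notch axis at 10°, and the two views agree. The pot's collar is at (0.4866, 0.2335, 0.03) with its axis at azimuth 96°. I'll move over now.

```bash
python3 -m creep '[[[0.0312,-0.0274,0],[0,0,-6.93],0.0854],[[0.0312,-0.0274,0],[0,0,-6.93],0.0854],[[0.0312,-0.0274,0],[0,0,-6.93],0.0854],[[0.0312,-0.0274,0],[0,0,-6.93],0.0854],[[0.0312,-0.0274,0],[0,0,-6.93],0.0854]]'; python3 -m creep '[[[0.0312,-0.0274,0],[0,0,-6.93],0.0854],[[0.0312,-0.0274,0],[0,0,-6.93],0.0854],[[0.0312,-0.0274,0],[0,0,-6.93],0.0854],[[0.0312,-0.0274,0],[0,0,-6.93],0.0854],[[0.0312,-0.0274,0],[0,0,-6.93],0.0854]]'; python3 -c "
from bench import arm;o=arm.get_obs();print(o['joint_positions'])"
```

```text
t: 0.6
tool_pos: [0.3151, 0.4662, 0.2311]
tcp_rot: [3.142, 0.0, 0.705]
ft_force: [0.8, 0.3, 0.2]
gripper_width: 1.003
t: 1.1
tool_pos: [0.4711, 0.3293, 0.2312]
tcp_rot: [3.142, 0.0, 0.101]
ft_force: [0.9, 0.9, -0.2]
gripper_width: 0.997
[-0.96058495  0.34248935  0.37160296  1.75275527 -0.13937431  1.07249146
 -0.44114103]
```

```bash
python3 -m creep '[[[0,0,0],[-7.46,-0.78,0],0.0854],[[0,0,0],[-7.46,-0.78,0],0.0854],[[0,0,0],[-7.46,-0.78,0],0.0854],[[0,0,0],[-7.46,-0.78,0],0.0854],[[0,0,0],[-7.46,-0.78,0],0.0854]]'; python3 -m creep '[[[0,0,0],[-7.46,-0.78,0],0.0854]]'; python3 -c "
from bench import arm;o=arm.get_obs();print(o['joint_positions'])"
```

```text
t: 1.6
tool_pos: [0.47, 0.3312, 0.2316]
tcp_rot: [2.482, -0.0, 0.106]
ft_force: [0.0, -0.4, 0.7]
gripper_width: 1.002
t: 1.7
tool_pos: [0.47, 0.3313, 0.2315]
tcp_rot: [2.351, 0.0, 0.106]
ft_force: [-0.1, -0.9, 0.1]
gripper_width: 0.999
[-1.2322374   0.69433724  0.4665347   1.471665    0.29644198  1.56651708
 -0.75974244]
```

```bash
python3 -m creep '[[[0.0022,-0.0073,-0.0333],[0,0,0],0.0854],[[0.0022,-0.0073,-0.0333],[0,0,0],0.0854],[[0.0022,-0.0073,-0.0333],[0,0,0],0.0854],[[0.0022,-0.0073,-0.0333],[0,0,0],0.0854]]'; python3 -m creep '[[[0.0023,-0.02,-0.02],[0,0,0],0.0854],[[0.0023,-0.02,-0.02],[0,0,0],0.0854],[[0,0,0],[0,0,0],0.0854]]'; python3 -c "
from h import *
for n in('top','scene'):
  im=imaging.capture(n)
  if n=='top':crop(im,'pics/a1.png',180,150,280,240,8)
  else:crop(im,'pics/a2.png',200,140,310,220,7)"
```

```text
t: 2.1
tool_pos: [0.4787, 0.3011, 0.0964]
tcp_rot: [2.356, 0.001, 0.105]
ft_force: [-0.7, 1.0, -0.1]
gripper_width: 0.994
t: 2.4
tool_pos: [0.4828, 0.2578, 0.056]
tcp_rot: [2.352, 0.004, 0.102]
ft_force: [-0.1, -0.9, 0.4]
gripper_width: 1.0
```

View pics/a1.png

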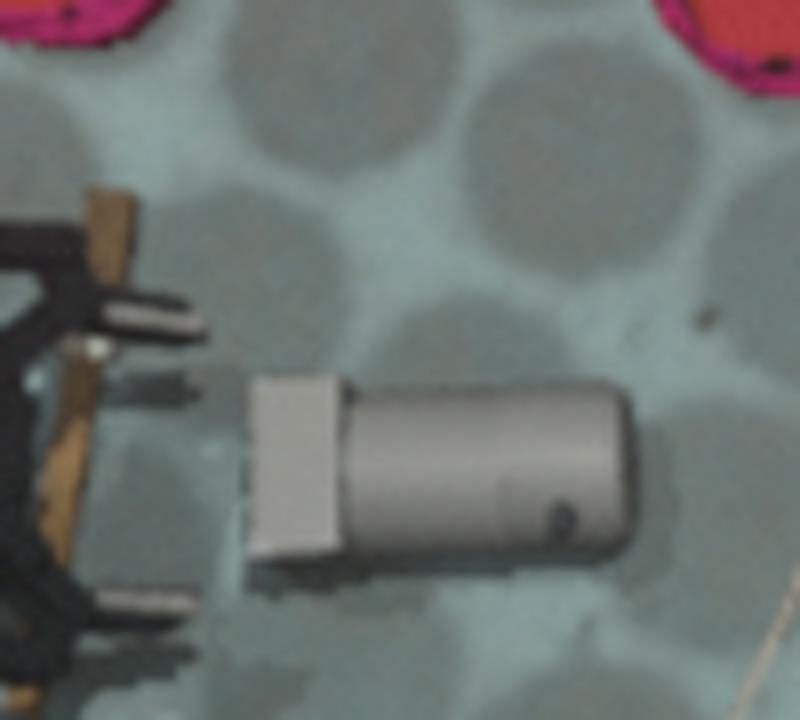

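View pics/a2.png

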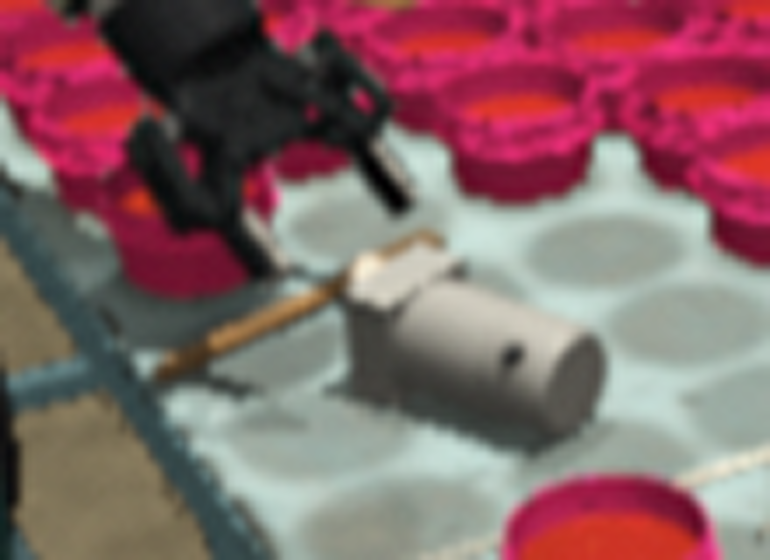

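Seen from the top, the fingers straddle the collar (finger rows 330 and 605 in the crop, collar 375–555). I'll advance and close.

```bash
python3 -m creep '[[[0.0027,-0.0203,-0.021],[0,0,0],0.0854],[[0.0028,-0.0203,-0.021],[0,0,0],0.0854],[[0,0,0],[0,0,0],0.0854]]';python3 -m creep '[[[0,0,0],[0,0,0],0.05],[[0,0,0],[0,0,0],0.05],[[0,0,0],[0,0,0],0.05],[[0,0,0],[0,0,0],0.05],[[0,0,0],[0,0,0],0.05]]'
```

```text
t: 2.8
tool_pos: [0.4886, 0.2187, 0.015]
tcp_rot: [2.354, 0.003, 0.103]
ft_force: [0.4, 0.3, 0.5]
gripper_width: 0.999
t: 3.3
tool_pos: [0.4894, 0.2225, 0.0169]
tcp_rot: [2.358, -0.0, 0.106]
ft_force: [-2.1, 4.3, 6.1]
gripper_width: 0.693
```

```bash
python3 -m creep '[[[0,0,0],[0,0,0],0.05],[[0,0,0],[0,0,0],0.05],[[0,0,0],[0,0,0],0.05]]'; python3 -c "
from h import *
im=imaging.capture('scene');crop(im,'pics/a3.png',200,140,310,220,7)
o=arm.get_obs();print(o['joint_positions'])"
```

```text
t: 3.6
tool_pos: [0.4894, 0.2225, 0.0169]
tcp_rot: [2.358, -0.0, 0.106]
ft_force: [-2.7, 4.1, 6.4]
gripper_width: 0.693
[-1.12084992  0.90236753  0.44426035  1.71260995  0.29284576  1.10180123
 -0.84046504]
```

View pics/a3.png

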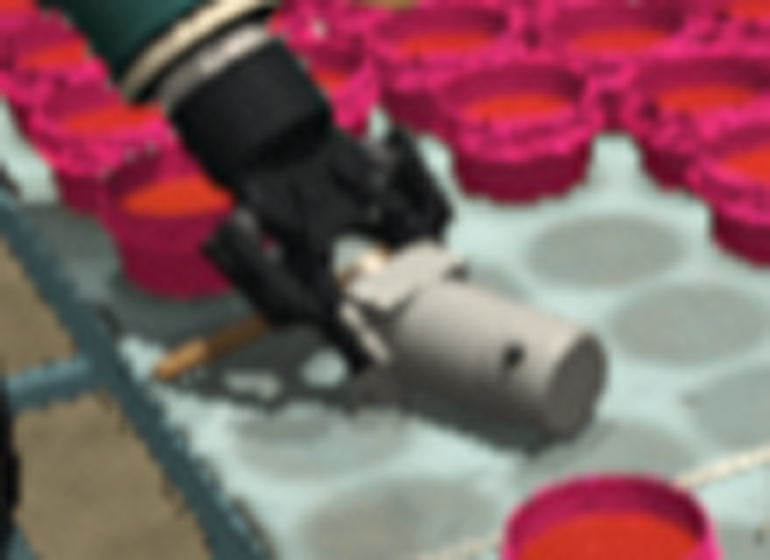

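```bash
python3 -m creep '[[[0,0,0.02],[0,0,0],0.05],[[0,0,0.03],[0,0,0],0.05],[[0,0,0.03],[0,0,0],0.05],[[0,0,0.03],[0,0,0],0.05],[[0,0,0.03],[0,0,0],0.05]]'; python3 -m creep '[[[0,0,0],[7.46,0.78,0],0.05],[[0,0,0],[7.46,0.78,0],0.05],[[0,0,0],[7.46,0.78,0],0.05],[[0,0,0],[7.46,0.78,0],0.05],[[0,0,0],[7.46,0.78,0],0.05]]';python3 -m creep '[[[0,0,0],[7.46,0.78,0],0.05],[[0,0,0],[7.46,0.78,0],0.05],[[0,0,0],[7.46,0.78,0],0.05],[[0,0,0],[7.46,0.78,0],0.05],[[0,0,0],[7.46,0.78,0],0.05]]'; python3 -m creep '[[[0,0,0],[7.46,0.78,0],0.05],[[0,0,0],[7.46,0.78,0],0.05],[[0,0,0],[0,0,0],0.05]]'; python3 -c "
from h import *
im=imaging.capture('scene');crop(im,'pics/a4.png',200,110,310,220,5)
im=imaging.capture('top');crop(im,'pics/a5.png',180,150,280,240,6)
o=arm.get_obs();print(o['joint_positions'])"
```

```text
t: 4.15
tool_pos: [0.4889, 0.2217, 0.1575]
tcp_rot: [2.358, 0.001, 0.106]
ft_force: [-0.7, 0.9, -3.2]
gripper_width: 0.696
t: 4.65
tool_pos: [0.4894, 0.2219, 0.1574]
tcp_rot: [3.017, -0.003, 0.107]
ft_force: [-0.9, 0.0, -4.2]
gripper_width: 0.695
t: 5.15
tool_pos: [0.4899, 0.2211, 0.1576]
tcp_rot: [-2.612, -0.005, 0.105]
ft_force: [-0.4, 0.4, -4.6]
gripper_width: 0.69
t: 5.45
tool_pos: [0.4896, 0.2181, 0.1548]
tcp_rot: [-2.353, 0.001, 0.1]
ft_force: [-0.3, -0.5, -3.4]
gripper_width: 0.701
[-0.12402828  0.4495732   0.06694461  2.01995258 -1.01413446  1.02387158
  0.75563683]
```

View pics/a4.png

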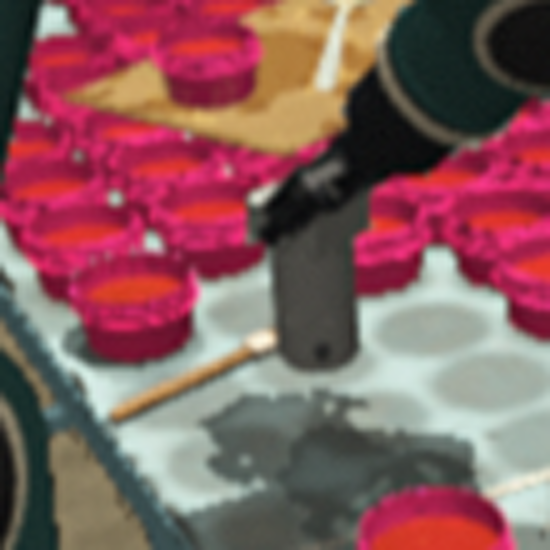

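View pics/a5.png

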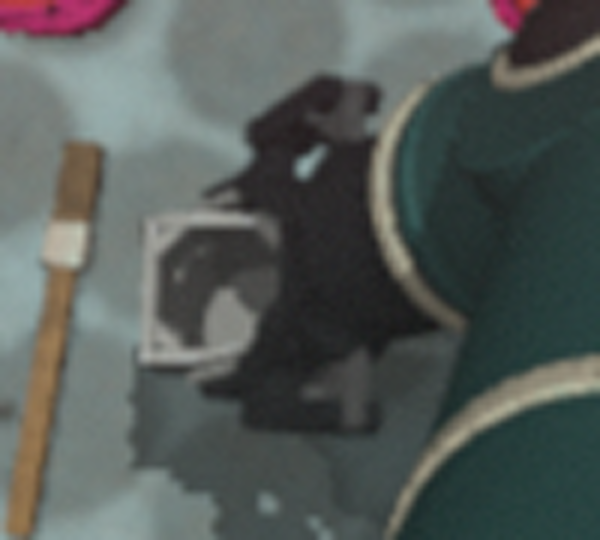

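```bash
python3 -m creep '[[[0,0,-0.02],[0,0,0],0.05],[[0,0,-0.02],[0,0,0],0.05],[[0,0,-0.008],[0,0,0],0.05],[[0,0,0],[0,0,0],0.05]]'; python3 -m creep '[[[0,0,-0.003],[0,0,0],0.05],[[0,0,-0.002],[0,0,0],0.05],[[0,0,0],[0,0,0],0.05]]'; python3 -c "
from h import *
im=imaging.capture('scene');crop(im,'pics/a6.png',200,110,310,220,5)
o=arm.get_obs();print(o['joint_positions'],o['torque'])"
```

```text
t: 5.95
tool_pos: [0.4886, 0.2219, 0.108]
tcp_rot: [-2.357, -0.0, 0.107]
ft_force: [-0.3, -0.3, -3.0]
gripper_width: 0.696
t: 6.25
tool_pos: [0.4892, 0.2209, 0.1034]
tcp_rot: [-2.356, -0.001, 0.105]
ft_force: [0.3, 0.2, -3.1]
gripper_width: 0.691
[-0.10556331  0.54514961  0.04530475  2.03430815 -1.07567017  0.96427813
  0.86798298] [-1.24439354 -0.17076349 -0.00650583]
```

View pics/a6.png

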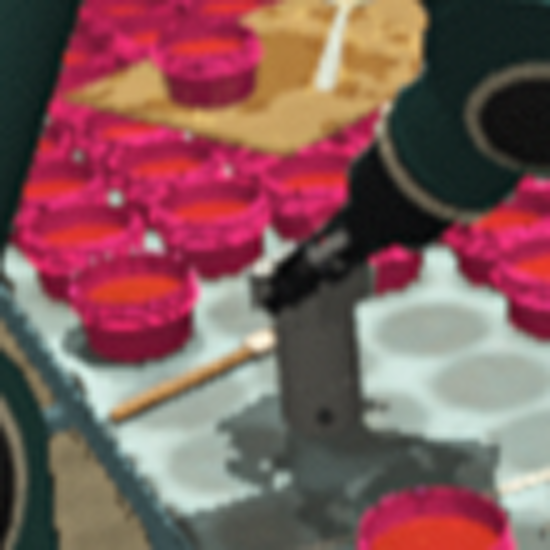

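```bash
python3 -m creep '[[[0,0,-0.002],[0,0,0],0.05],[[0,0,-0.002],[0,0,0],0.05],[[0,0,0],[0,0,0],0.05]]'; python3 -m creep '[[[0,0,-0.0015],[0,0,0],0.05],[[0,0,0],[0,0,0],0.05]]';python3 -m creep '[[[0,0,-0.0015],[0,0,0],0.05],[[0,0,0],[0,0,0],0.05]]'
```

```text
t: 6.6
tool_pos: [0.4889, 0.2208, 0.0988]
tcp_rot: [-2.356, -0.001, 0.105]
ft_force: [0.3, 0.3, -3.6]
gripper_width: 0.698
t: 6.8
tool_pos: [0.489, 0.2208, 0.0974]
tcp_rot: [-2.356, -0.001, 0.105]
ft_force: [0.4, 0.0, -3.7]
gripper_width: 0.692
t: 7.0
tool_pos: [0.489, 0.2208, 0.0959]
tcp_rot: [-2.356, -0.001, 0.105]
ft_force: [0.9, -0.1, -3.2]
gripper_width: 0.694
```

```bash
for i in 1 ; do python3 -m creep '[[[0,0,-0.001],[0,0,0],0.05],[[0,0,0],[0,0,0],0.05]]'; python3 -m creep '[[[0,0,-0.001],[0,0,0],0.05],[[0,0,0],[0,0,0],0.05]]'; python3 -m creep '[[[0,0,-0.001],[0,0,0],0.05],[[0,0,0],[0,0,0],0.05]]'; done
```

```text
t: 7.2
tool_pos: [0.489, 0.2208, 0.0949]
tcp_rot: [-2.356, -0.001, 0.105]
ft_force: [0.4, 0.5, -3.7]
gripper_width: 0.693
t: 7.4
tool_pos: [0.489, 0.2211, 0.0946]
tcp_rot: [-2.355, -0.001, 0.106]
ft_force: [-3.7, -1.4, 6.8]
gripper_width: 0.69
t: 7.6
tool_pos: [0.4891, 0.2214, 0.0946]
tcp_rot: [-2.354, -0.002, 0.106]
ft_force: [-7.6, -6.8, 23.2]
gripper_width: 0.696
```

```bash
python3 -m creep '[[[0,0,0.001],[0,0,0],0.05],[[0,0,0],[0,0,0],0.05]]'; python3 -m creep '[[[0,0,0],[0,0,0],0.0854],[[0,0,0],[0,0,0],0.0854],[[0,0,0],[0,0,0],0.0854],[[0,0,0],[0,0,0],0.0854],[[0,0,0],[0,0,0],0.0854]]'; python3 -m creep '[[[0.0015,-0.014,0.014],[0,0,0],0.0854],[[0.0015,-0.014,0.014],[0,0,0],0.0854],[[0.0022,-0.02,0.02],[0,0,0],0.0854],[[0.003,-0.028,0.028],[0,0,0],0.0854],[[0.003,-0.028,0.028],[0,0,0],0.0854]]'
```

```text
t: 7.8
tool_pos: [0.4891, 0.2211, 0.0946]
tcp_rot: [-2.355, -0.001, 0.105]
ft_force: [-2.0, -1.1, 6.9]
gripper_width: 0.696
t: 8.3
tool_pos: [0.489, 0.2208, 0.094]
tcp_rot: [-2.356, -0.001, 0.105]
ft_force: [0.3, 0.6, -0.2]
gripper_width: 1.004
t: 8.8
tool_pos: [0.4999, 0.1159, 0.199]
tcp_rot: [-2.356, -0.0, 0.106]
ft_force: [0.3, 0.7, 0.9]
gripper_width: 0.997
```

```bash
python3 -m creep '[[[0,-0.01,0.01],[-7.46,-0.78,0],0.0854],[[0,0,0.01],[-7.46,-0.78,0],0.0854],[[0,0,0.01],[-7.46,-0.78,0],0.0854],[[0,0,0],[-7.46,-0.78,0],0.0854],[[0,0,0],[-7.46,-0.78,0],0.0854]]'; python3 -m creep '[[[0,-0.02,0],[-7.46,-0.78,0],0.0854],[[0,-0.03,0],[0,0,0],0.0854],[[0,0,0],[0,0,0],0.0854]]'; python3 -c "
from h import *
im=imaging.capture('scene');cv2.imwrite('pics/s2.png',im[:,:,::-1]);crop(im,'pics/a7.png',220,110,300,220,5)
im=imaging.capture('top');cv2.imwrite('pics/t2.png',im[:,:,::-1]);crop(im,'pics/a8.png',180,160,260,240,7)
o=arm.get_obs();print(o['joint_positions'])"
```

```text
t: 9.3
tool_pos: [0.5009, 0.1068, 0.2293]
tcp_rot: [-3.015, -0.004, 0.105]
ft_force: [-0.6, -0.4, -1.5]
gripper_width: 1.001
t: 9.6
tool_pos: [0.5001, 0.0546, 0.2282]
tcp_rot: [3.141, 0.0, 0.104]
ft_force: [-0.1, -0.3, 0.1]
gripper_width: 0.998
[-0.40767709  0.20541848  0.26686554  1.92262142 -0.06353291  1.02161596
 -0.00848497]
```

View pics/a7.png

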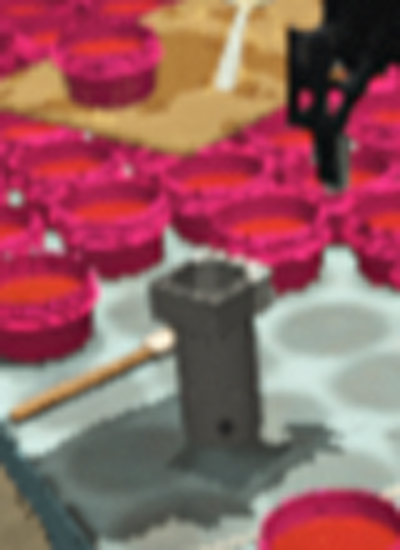

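View pics/a8.png

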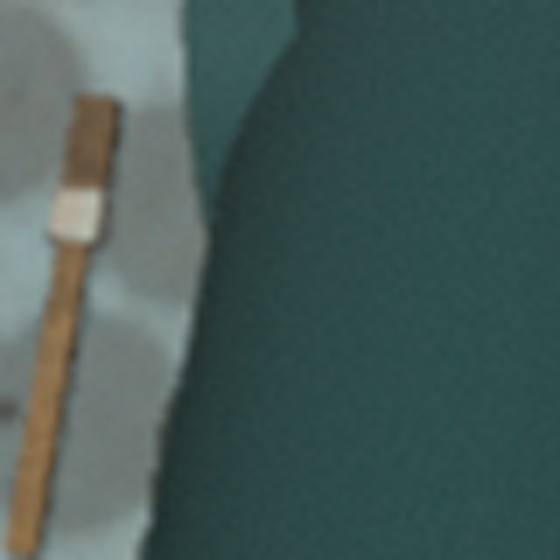

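```bash
python3 -c "
from h import *
im=cv2.imread('pics/s2.png')
c=im[140:220,230:300];c=cv2.resize(c,None,fx=8,fy=8,interpolation=cv2.INTER_CUBIC)
d=c.copy()
th=np.radians(6);X=np.array([np.cos(th),np.sin(th)]);Y=np.array([-X[1],X[0]])
for z in(.122,.092):
  for a,b in((1,1),(1,-1),(-1,-1),(-1,1)):
    p=np.array([.4904,.2078])+.03*(a*X+b*Y)
    q=proj('scene',[*p,z]);q=(q-[230,140]+.5)*8-.5;cv2.circle(d,tuple(int(v) for v in q),3,(0,255,0),1)
q=proj('scene',[.4904,.2078,0]);q=(q-[230,140]+.5)*8-.5;cv2.circle(d,tuple(int(v) for v in q),3,(0,0,255),1)
p=np.array([.4904,.2078])-.029*.7071*(X+Y);q=proj('scene',[*p,.02]);q=(q-[230,140]+.5)*8-.5;cv2.circle(d,tuple(int(v) for v in q),3,(0,0,255),1)
cv2.imwrite('pics/a9.png',d[:600])"
```

```text
(no output)
```

View pics/a9.png

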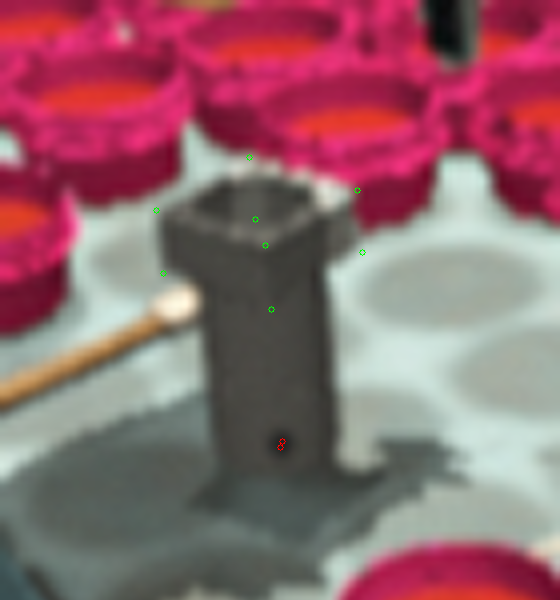

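The prediction matches the standing pot (near collar corner at about (263,170) full-frame, pin on target). I'll go above it and square the grip in both directions.

```bash
python3 -m creep '[[[-0.0024,0.0383,0],[0,0,0],0.0854],[[-0.0024,0.0383,0],[0,0,0],0.0854],[[-0.0024,0.0383,0],[0,0,0],0.0854],[[-0.0025,0.0383,0],[0,0,0],0.0854],[[0,0,0],[0,0,0],0.0854]]'; python3 -m creep '[[[0,0,-0.035],[0,0,0],0.0854],[[0,0,-0.035],[0,0,0],0.0854],[[0,0,-0.035],[0,0,0],0.0854],[[0,0,-0.02],[0,0,0],0.0854],[[0,0,-0.016],[0,0,0],0.0854]]'; python3 -m creep '[[[0,0,0],[0,0,0],0.0854],[[0,0,0],[0,0,0],0.0854]]'; python3 -m creep '[[[0,0,0],[0,0,0],0.05],[[0,0,0],[0,0,0],0.05],[[0,0,0],[0,0,0],0.05],[[0,0,0],[0,0,0],0.05],[[0,0,0],[0,0,0],0.05]]'
```

```text
t: 10.2
tool_pos: [0.4892, 0.2157, 0.2277]
tcp_rot: [-3.14, 0.001, 0.112]
ft_force: [0.2, -0.9, -0.9]
gripper_width: 0.998
t: 10.7
tool_pos: [0.4899, 0.21, 0.0854]
tcp_rot: [3.141, 0.002, 0.105]
ft_force: [0.1, -0.2, 0.7]
gripper_width: 0.999
t: 10.9
tool_pos: [0.4906, 0.2102, 0.0874]
tcp_rot: [-3.142, 0.0, 0.105]
ft_force: [-0.2, 0.0, 0.3]
gripper_width: 1.001
t: 11.4
tool_pos: [0.4908, 0.2104, 0.0882]
tcp_rot: [-3.141, -0.001, 0.106]
ft_force: [-5.1, -0.5, 10.9]
gripper_width: 0.691
```

```bash
python3 -m creep '[[[0,0,0],[0,0,0],0.0854],[[0,0,0],[0,0,0],0.0854],[[0,0,0],[0,0,0],0.0854],[[0,0,0],[0,0,0],0.0854]]'; python3 -m creep '[[[0,0,0.02],[0,0,0],0.0854],[[0,0,0.03],[0,0,0],0.0854],[[0,0,0.03],[0,0,0],0.0854],[[0,0,0],[0,0,8],0.0854],[[0,0,0],[0,0,8],0.0854]]'; python3 -m creep '[[[0,0,0],[0,0,8],0.0854],[[0,0,0],[0,0,8],0.0854],[[0,0,0],[0,0,8],0.0854],[[0,0,0],[0,0,8],0.0854],[[0,0,0],[0,0,8],0.0854]]'; python3 -m creep '[[[0,0,0],[0,0,8],0.0854],[[0,0,0],[0,0,8],0.0854],[[0,0,0],[0,0,8],0.0854],[[0,0,0],[0,0,8],0.0854],[[0,0,0],[0,0,2],0.0854]]'; python3 -m creep '[[[0,0,0],[0,0,0],0.0854],[[0,0,0],[0,0,0],0.0854]]';  python3 -c "
from h import *
im=imaging.capture('scene');cv2.imwrite('pics/s3.png',im[:,:,::-1]);crop(im,'pics/b1.png',220,110,300,220,5)"
```

```text
t: 11.8
tool_pos: [0.4905, 0.2101, 0.0871]
tcp_rot: [-3.142, 0.0, 0.106]
ft_force: [0.6, -0.6, 0.4]
gripper_width: 1.001
t: 12.3
tool_pos: [0.4909, 0.2104, 0.168]
tcp_rot: [-3.142, -0.002, 0.39]
ft_force: [0.4, -0.1, 0.6]
gripper_width: 0.998
t: 12.8
tool_pos: [0.4905, 0.21, 0.1671]
tcp_rot: [-3.142, 0.0, 1.089]
ft_force: [0.2, 1.1, -0.4]
gripper_width: 1.004
t: 13.3
tool_pos: [0.4905, 0.2099, 0.167]
tcp_rot: [-3.142, 0.0, 1.682]
ft_force: [-0.2, 0.3, 0.1]
gripper_width: 0.999
t: 13.5
tool_pos: [0.4906, 0.21, 0.167]
tcp_rot: [-3.142, 0.0, 1.675]
ft_force: [-0.3, 0.2, 0.2]
gripper_width: 0.997
```

View pics/b1.png

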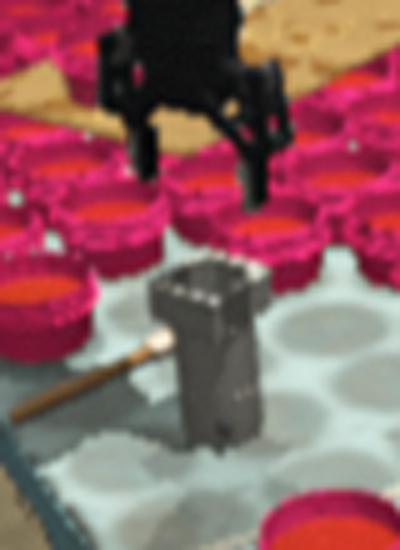

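The pot is still standing, and the gripper is above it, turned 90°. Descend and grip.

```bash
python3 -m creep '[[[0,0,-0.03],[0,0,0],0.0854],[[0,0,-0.03],[0,0,0],0.0854],[[0,0,-0.02],[0,0,0],0.0854],[[0,0,0],[0,0,0],0.0854],[[0,0,0],[0,0,0],0.0854]]'; python3 -m creep '[[[0,0,0],[0,0,0],0.05],[[0,0,0],[0,0,0],0.05],[[0,0,0],[0,0,0],0.05],[[0,0,0],[0,0,0],0.05],[[0,0,0],[0,0,0],0.05]]';python3 -m creep '[[[0,0,0.02],[0,0,0],0.05],[[0,0,0.03],[0,0,0],0.05],[[0,0,0.03],[0,0,0],0.05],[[0,0,0.02],[0,0,0],0.05],[[0,0,0],[0,0,0],0.05]]'; python3 -c "
from h import *
im=imaging.capture('scene');cv2.imwrite('pics/s4.png',im[:,:,::-1]);crop(im,'pics/b2.png',220,110,300,220,5)"
```

```text
t: 14.05
tool_pos: [0.4906, 0.2102, 0.0875]
tcp_rot: [-3.141, 0.0, 1.676]
ft_force: [1.1, 0.1, 1.1]
gripper_width: 1.0
t: 14.55
tool_pos: [0.4913, 0.2102, 0.0885]
tcp_rot: [3.139, -0.0, 1.676]
ft_force: [-1.8, -2.4, 8.7]
gripper_width: 0.695
t: 15.05
tool_pos: [0.4917, 0.2106, 0.1901]
tcp_rot: [3.137, -0.001, 1.676]
ft_force: [0.9, 0.2, -4.3]
gripper_width: 0.692
```

View pics/b2.png

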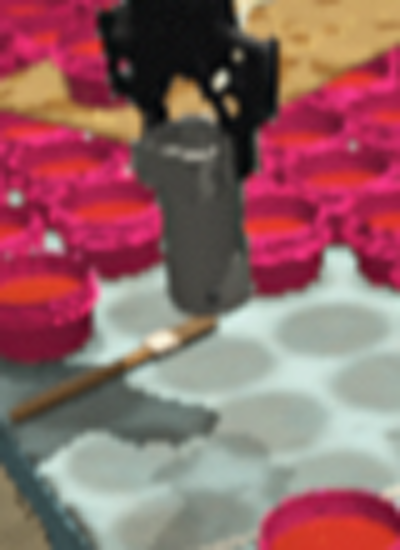

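```bash
python3 -m creep '[[[0.0037,-0.036,0.01],[0,0,-3.4],0.05],[[0.0037,-0.036,0.01],[0,0,-3.4],0.05],[[0.0037,-0.036,0],[0,0,-3.4],0.05],[[0.0037,-0.036,0],[0,0,-3.4],0.05],[[0.0037,-0.036,0],[0,0,-3.4],0.05]]'; python3 -m creep '[[[0.0037,-0.036,0],[0,0,-3.4],0.05],[[0.0037,-0.036,0],[0,0,-3.4],0.05],[[0.0037,-0.036,0],[0,0,-3.4],0.05],[[0.0037,-0.036,0],[0,0,-3.4],0.05],[[0.0037,-0.036,0],[0,0,-3.4],0.05]]';python3 -m creep '[[[0.0037,-0.036,0],[0,0,-3.4],0.05],[[0.0037,-0.036,0],[0,0,-3.4],0.05],[[0,-0.0096,0],[0,0,-0.2],0.05],[[0,0,0],[0,0,0],0.05]]'; python3 -m creep '[[[0,0,-0.03],[0,0,0],0.05],[[0,0,-0.02],[0,0,0],0.05],[[0,0,0],[0,0,0],0.05],[[0,0,0],[0,0,0],0.05]]'; python3 -c "
from h import *
im=imaging.capture('scene');cv2.imwrite('pics/s5.png',im[:,:,::-1]);crop(im,'pics/b3.png',330,150,425,255,6)
im=imaging.capture('top');cv2.imwrite('pics/t5.png',im[:,:,::-1]);crop(im,'pics/b4.png',340,150,440,250,5)
print(arm.get_obs()['joint_positions'])"
```

```text
t: 15.6
tool_pos: [0.5084, 0.0285, 0.206]
tcp_rot: [-3.14, 0.001, 1.377]
ft_force: [1.3, -0.2, -3.2]
gripper_width: 0.695
t: 16.1
tool_pos: [0.5269, -0.1513, 0.2058]
tcp_rot: [-3.14, 0.001, 1.08]
ft_force: [-0.1, -0.4, -2.9]
gripper_width: 0.694
t: 16.5
tool_pos: [0.534, -0.2331, 0.2056]
tcp_rot: [-3.14, 0.001, 0.958]
ft_force: [-0.4, 1.4, -3.7]
gripper_width: 0.692
t: 16.9
tool_pos: [0.535, -0.2307, 0.1572]
tcp_rot: [-3.141, 0.0, 0.962]
ft_force: [0.4, 0.1, -2.6]
gripper_width: 0.696
[ 0.18970541  0.42774651  0.21054416  1.79570734 -0.10862449  0.92803808
  1.40835314]
```

View pics/b3.png

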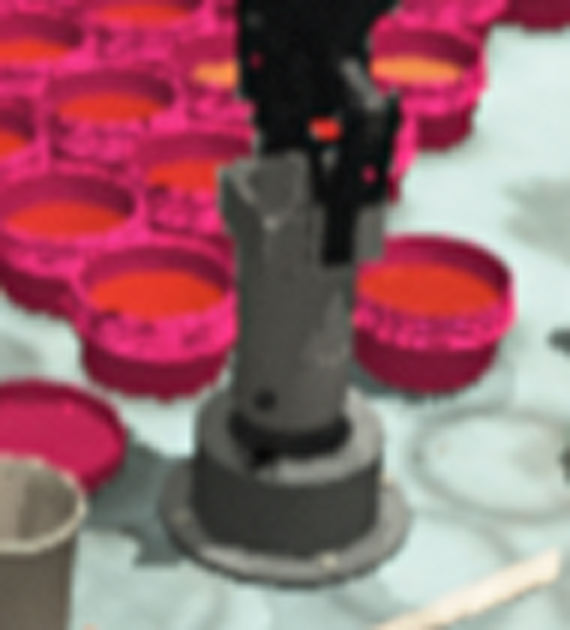

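View pics/b4.png

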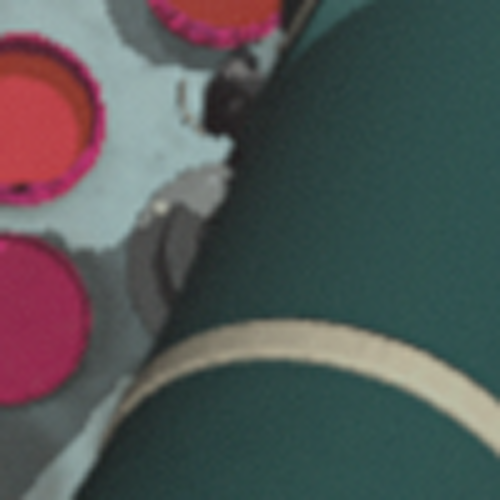

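The pot is centred over the bore. Its pin (zoom 265,402) is directly above the near notch (263,457). Lowering with force checks.

```bash
python3 -m creep '[[[0.001,0,-0.008],[0,0,0],0.05],[[0,0,-0.006],[0,0,0],0.05],[[0,0,0],[0,0,0],0.05]]'; python3 -m creep '[[[0,0,-0.003],[0,0,0],0.05],[[0,0,-0.003],[0,0,0],0.05],[[0,0,0],[0,0,0],0.05]]'; python3 -m creep '[[[0,0,-0.003],[0,0,0],0.05],[[0,0,0],[0,0,0],0.05]]'
```

```text
t: 17.3
tool_pos: [0.5355, -0.2313, 0.1421]
tcp_rot: [-3.14, 0.0, 0.961]
ft_force: [0.0, -0.2, -4.0]
gripper_width: 0.694
t: 17.6
tool_pos: [0.5358, -0.2315, 0.1367]
tcp_rot: [-3.141, 0.0, 0.961]
ft_force: [0.5, 0.8, -2.8]
gripper_width: 0.69
t: 17.8
tool_pos: [0.5364, -0.2312, 0.1339]
tcp_rot: [3.141, -0.0, 0.961]
ft_force: [3.8, 1.0, -5.5]
gripper_width: 0.688
```

```bash
python3 -m creep '[[[0.001,0,-0.003],[0,0,0],0.05],[[0,0,-0.002],[0,0,0],0.05],[[0,0,0],[0,0,0],0.05]]'; python3 -m creep '[[[0,0,-0.003],[0,0,0],0.05],[[0,0,-0.002],[0,0,0],0.05],[[0,0,0],[0,0,0],0.05]]'
```

```text
t: 18.1
tool_pos: [0.537, -0.2314, 0.1287]
tcp_rot: [-3.141, 0.0, 0.961]
ft_force: [2.9, 0.6, -5.7]
gripper_width: 0.691
t: 18.4
tool_pos: [0.5369, -0.2314, 0.1238]
tcp_rot: [-3.141, 0.0, 0.961]
ft_force: [2.2, 2.0, -5.2]
gripper_width: 0.693
```

```bash
python3 -m creep '[[[0.0005,0.0003,-0.003],[0,0,0],0.05],[[0,0,-0.002],[0,0,0],0.05],[[0,0,0],[0,0,0],0.05]]'; python3 -m creep '[[[0,0,-0.003],[0,0,0],0.05],[[0,0,-0.002],[0,0,0],0.05],[[0,0,0],[0,0,0],0.05]]';  python3 -m creep '[[[0,0,-0.002],[0,0,0],0.05],[[0,0,-0.001],[0,0,0],0.05],[[0,0,0],[0,0,0],0.05]]'
```

```text
t: 18.7
tool_pos: [0.5372, -0.2313, 0.1186]
tcp_rot: [-3.141, 0.0, 0.961]
ft_force: [1.3, 0.1, -4.6]
gripper_width: 0.694
t: 19.0
tool_pos: [0.5372, -0.2313, 0.1137]
tcp_rot: [-3.141, 0.0, 0.961]
ft_force: [0.3, 1.5, -3.3]
gripper_width: 0.692
t: 19.3
tool_pos: [0.5373, -0.2313, 0.1109]
tcp_rot: [-3.141, 0.0, 0.961]
ft_force: [-0.2, -0.2, -3.6]
gripper_width: 0.692
```

```bash
python3 -m creep '[[[0,0,-0.0015],[0,0,0],0.05],[[0,0,0],[0,0,0],0.05]]'; python3 -m creep '[[[0,0,-0.0015],[0,0,0],0.05],[[0,0,0],[0,0,0],0.05]]'; python3 -m creep '[[[0,0,-0.001],[0,0,0],0.05],[[0,0,0],[0,0,0],0.05]]'
```

```text
t: 19.5
tool_pos: [0.5373, -0.2312, 0.1094]
tcp_rot: [-3.141, 0.0, 0.961]
ft_force: [-0.4, 0.6, -4.1]
gripper_width: 0.691
t: 19.7
tool_pos: [0.5375, -0.2313, 0.1081]
tcp_rot: [3.141, -0.0, 0.961]
ft_force: [-0.6, 0.7, -1.5]
gripper_width: 0.69
t: 19.9
tool_pos: [0.5378, -0.2315, 0.1078]
tcp_rot: [3.141, -0.0, 0.961]
ft_force: [-2.8, 0.7, 9.6]
gripper_width: 0.693
```

Landing contact is felt at TCP z 0.108, as expected. Twisting.

```bash
python3 -m creep '[[[0,0,0],[0,0,-4],0.05],[[0,0,0],[0,0,-4],0.05],[[0,0,0],[0,0,-4],0.05]]'; python3 -c "
from bench import arm;print(arm.get_obs()['torque'])"; python3 -m creep '[[[0,0,0],[0,0,-4],0.05],[[0,0,-0.0006],[0,0,-4],0.05],[[0,0,-0.0007],[0,0,-4],0.05]]'; python3 -c "
from bench import arm;print(arm.get_obs()['torque'])"
```

```text
t: 20.2
tool_pos: [0.5382, -0.2307, 0.1078]
tcp_rot: [3.141, -0.001, 0.749]
ft_force: [-0.8, 5.5, 8.8]
gripper_width: 0.696
[ 1.69877808 -0.09378916  0.29756855]
t: 20.5
tool_pos: [0.5386, -0.2306, 0.1068]
tcp_rot: [3.141, -0.002, 0.54]
ft_force: [-1.3, 4.3, 10.9]
gripper_width: 0.695
[ 1.45544313 -0.27800575  0.15802751]
```

```bash
python3 -m creep '[[[0,0,-0.0007],[0,0,-4],0.05],[[0,0,-0.0007],[0,0,-4],0.05],[[0,0,-0.0007],[0,0,-4],0.05],[[0,0,-0.0007],[0,0,-4],0.05]]'; python3 -m creep '[[[0,0,-0.0007],[0,0,-4],0.05],[[0,0,-0.0007],[0,0,-4],0.05],[[0,0,-0.0007],[0,0,-4],0.05],[[0,0,-0.0007],[0,0,-4],0.05]]';  python3 -c "
from bench import arm;print(arm.get_obs()['torque'])"
```

```text
t: 20.9
tool_pos: [0.5385, -0.2309, 0.1042]
tcp_rot: [3.141, -0.002, 0.261]
ft_force: [-2.9, 5.2, 17.5]
gripper_width: 0.695
t: 21.3
tool_pos: [0.5387, -0.231, 0.1015]
tcp_rot: [-3.142, -0.003, -0.018]
ft_force: [-2.7, 3.1, 15.4]
gripper_width: 0.692
[0.75240109 0.58206274 0.44561905]
```

```bash
python3 -m creep '[[[0,0,-0.0007],[0,0,-4],0.05],[[0,0,-0.0007],[0,0,-4],0.05],[[0,0,-0.0007],[0,0,-4],0.05],[[0,0,-0.0007],[0,0,-4],0.05]]'; python3 -m creep '[[[0,0,-0.0007],[0,0,-4],0.05],[[0,0,-0.0007],[0,0,-4],0.05],[[0,0,-0.0007],[0,0,-4],0.05]]';  python3 -c "
from bench import arm;print(arm.get_obs()['torque'])"
```

```text
t: 21.7
tool_pos: [0.5387, -0.231, 0.0989]
tcp_rot: [-3.141, -0.002, -0.298]
ft_force: [-2.5, 6.7, 21.3]
gripper_width: 0.688
t: 22.0
tool_pos: [0.5385, -0.2309, 0.0967]
tcp_rot: [-3.14, -0.002, -0.507]
ft_force: [-5.9, 6.2, 21.4]
gripper_width: 0.691
[1.20014309 1.23597659 0.60238698]
```

```bash
python3 -m creep '[[[0,0,-0.0006],[0,0,-3],0.05],[[0,0,-0.0005],[0,0,-3],0.05],[[0,0,0],[0,0,0],0.05]]';  python3 -c "
from bench import arm;print(arm.get_obs()['torque'])"; python3 -m creep '[[[0,0,0],[0,0,-2],0.05],[[0,0,0],[0,0,-2],0.05],[[0,0,0],[0,0,0],0.05]]';  python3 -c "
from bench import arm;print(arm.get_obs()['torque'])"
```

```text
t: 22.3
tool_pos: [0.5384, -0.2312, 0.0964]
tcp_rot: [-3.14, -0.001, -0.611]
ft_force: [-11.1, 8.1, 39.8]
gripper_width: 0.694
[ 2.0319466   2.78311764 -0.023298  ]
t: 22.6
tool_pos: [0.5381, -0.2311, 0.0964]
tcp_rot: [-3.14, -0.001, -0.68]
ft_force: [-13.5, 9.3, 41.5]
gripper_width: 0.694
[2.13274633 3.3142915  0.58972995]
```

```bash
python3 -m creep '[[[-0.0007,0.0005,0.0008],[0,0,0],0.05],[[0,0,0],[0,0,-2],0.05],[[0,0,0],[0,0,-2],0.05],[[0,0,0],[0,0,0],0.05]]';  python3 -c "
from bench import arm;print(arm.get_obs()['torque'])"
```

```text
t: 23.0
tool_pos: [0.5366, -0.2308, 0.0965]
tcp_rot: [-3.141, 0.0, -0.749]
ft_force: [-13.9, 4.8, 31.2]
gripper_width: 0.695
[1.16940578 3.27053151 1.62957108]
```

The stop torque is rising at about 98° and the foot is bottomed. I'll unload, open and back away.

```bash
python3 -m creep '[[[0,0,0.001],[0,0,0.5],0.05],[[0,0,0],[0,0,0],0.05]]'; python3 -m creep '[[[0,0,0],[0,0,0],0.0854],[[0,0,0],[0,0,0],0.0854],[[0,0,0],[0,0,0],0.0854],[[0,0,0],[0,0,0],0.0854],[[0,0,0],[0,0,0],0.0854]]'; python3 -m creep '[[[0,0,0.01],[0,0,0],0.0854],[[0,0,0.02],[0,0,0],0.0854],[[0,0,0.03],[0,0,0],0.0854],[[0,0,0.04],[0,0,0],0.0854],[[0,0,0.03],[0,0,0],0.0854]]'; python3 -m creep '[[[-0.01,0.03,0.01],[0,0,0],0.0854],[[-0.01,0.035,0],[0,0,0],0.0854],[[-0.01,0.035,0],[0,0,0],0.0854],[[-0.01,0.035,0],[0,0,0],0.0854],[[-0.01,0.035,0],[0,0,0],0.0854]]'; python3 -m creep '[[[-0.01,0.035,0],[0,0,0],0.0854],[[-0.01,0.035,0],[0,0,0],0.0854],[[-0.01,0.035,0],[0,0,0],0.0854],[[-0.01,0.035,0],[0,0,0],0.0854],[[0,0,0],[0,0,0],0.0854]]'; python3 -c "
from h import *
im=imaging.capture('scene');cv2.imwrite('pics/s6.png',im[:,:,::-1]);crop(im,'pics/b5.png',330,150,425,255,5)
im=imaging.capture('top');cv2.imwrite('pics/t6.png',im[:,:,::-1]);crop(im,'pics/b6.png',350,150,430,230,7)"
```

```text
t: 23.2
tool_pos: [0.5365, -0.2308, 0.0965]
tcp_rot: [3.142, 0.0, -0.74]
ft_force: [-8.0, 2.5, 13.1]
gripper_width: 0.691
t: 23.7
tool_pos: [0.5368, -0.2308, 0.0959]
tcp_rot: [3.142, 0.0, -0.741]
ft_force: [-0.1, 0.5, -1.1]
gripper_width: 1.004
t: 24.2
tool_pos: [0.5368, -0.2312, 0.2289]
tcp_rot: [-3.141, -0.001, -0.742]
ft_force: [0.5, -0.0, 0.4]
gripper_width: 0.999
t: 24.7
tool_pos: [0.4862, -0.0596, 0.2367]
tcp_rot: [-3.141, -0.0, -0.741]
ft_force: [0.6, -0.2, 0.6]
gripper_width: 1.0
t: 25.2
tool_pos: [0.4457, 0.0832, 0.2366]
tcp_rot: [-3.141, 0.001, -0.736]
ft_force: [-0.3, -0.4, -0.2]
gripper_width: 1.002
```

View pics/b5.png

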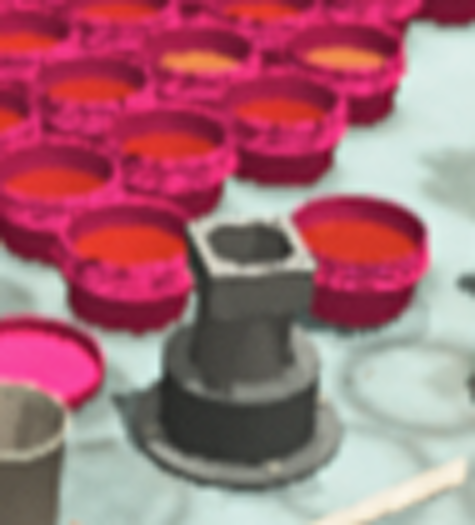

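View pics/b6.png

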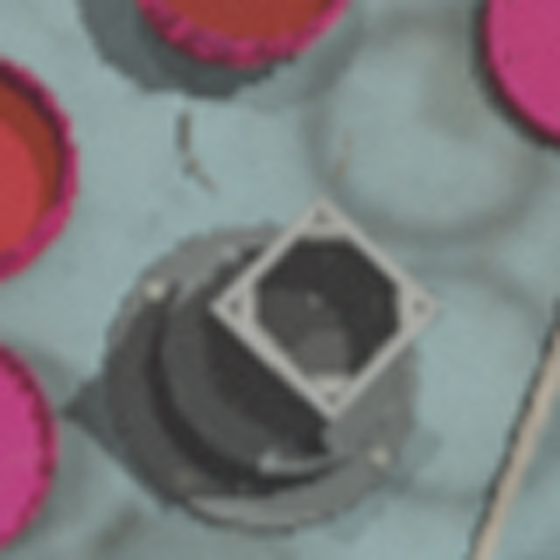

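View pics/s6.png

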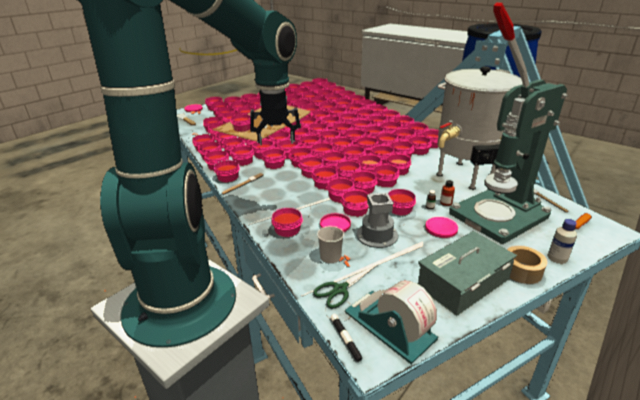

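```bash
python3 -c "
from h import *
c=np.array
def diag(a,b,p,q):
  A=np.array([c(b)-c(a),-(c(q)-c(p))],float).T;t=np.linalg.solve(A,c(p)-c(a));return c(a)+t[0]*(c(b)-c(a))
ut=diag((320,200),(333,418),(212,310),(435,308))/7-.5+c((350,150))
us=diag((190,222),(318,265),(283,215),(213,275))/5-.5+c((330,150))
o1,d1=ray('top',*ut);o2,d2=ray('scene',*us)
t=np.linalg.lstsq(np.array([d1,-d2]).T,o2-o1,rcond=None)[0];a=o1+t[0]*d1;b=o2+t[1]*d2;print(a,b)
print(ut,us,'pred home',proj('top',[.5365,-.231,.13]),proj('scene',[.5365,-.231,.13]),'pred 6 high',proj('scene',[.5365,-.231,.136]))
for n,k in(('top','t6'),('scene','s6')):
  x=cv2.imread(f'pics/{n}0.png').astype(int);y=cv2.imread(f'pics/{k}.png').astype(int)
  m=(abs(x-y).max(2)>60).astype(np.uint8);N,l,st,ce=cv2.connectedComponentsWithStats(m);print(n,[s.tolist() for s in st[1:] if s[4]>12])
"
```

```text
[ 0.53619328 -0.23063922  0.13197943] [ 0.53672293 -0.23125097  0.132227  ]
[396.14262805 193.63901551] [379.68933583 197.994855  ] pred home [396.12736277 193.70021843] [379.52610742 198.66217873] pred 6 high [379.65230274 196.87103541]
top [[186, 137, 104, 147, 6481], [187, 144, 16, 11, 104], [181, 184, 14, 48, 295], [381, 185, 21, 25, 104], [393, 184, 13, 9, 46], [162, 335, 99, 33, 1050], [266, 341, 11, 10, 86], [0, 345, 16, 19, 138], [232, 350, 34, 48, 709], [269, 354, 9, 10, 31]]
scene [[41, 0, 132, 149, 7277], [170, 0, 45, 14, 404], [199, 0, 102, 145, 4755], [275, 12, 13, 28, 115], [279, 33, 15, 24, 182], [158, 89, 21, 49, 549], [117, 128, 64, 73, 1097], [106, 149, 10, 18, 110], [183, 163, 16, 68, 304], [106, 169, 9, 6, 31], [250, 175, 13, 7, 39], [102, 179, 8, 9, 27], [247, 183, 40, 22, 482], [100, 187, 30, 83, 675], [224, 195, 52, 21, 496], [363, 194, 25, 32, 231], [371, 194, 23, 17, 182], [202, 199, 6, 31, 86], [380, 222, 6, 3, 15], [353, 228, 5, 8, 17], [126, 231, 4, 15, 18], [205, 233, 6, 18, 73], [104, 307, 10, 15, 76], [119, 318, 19, 8, 119]]
```

The rim height agrees with home to within calibration. One top-view change sits near the brush, so I'll check it.

```bash
python3 -c "
import cv2,numpy as np
f=lambda n,b:cv2.resize(cv2.imread('pics/'+n)[b[1]:b[3],b[0]:b[2]],None,fx=5,fy=5,interpolation=cv2.INTER_CUBIC)
B=(165,165,225,245);S=(210,150,290,220)
cv2.imwrite('pics/c1.png',np.hstack([f('top0.png',B),f('t6.png',B)]));cv2.imwrite('pics/c2.png',np.hstack([f('scene0.png',S),f('s6.png',S)]))"
```

```text
(no output)
```

View pics/c1.png

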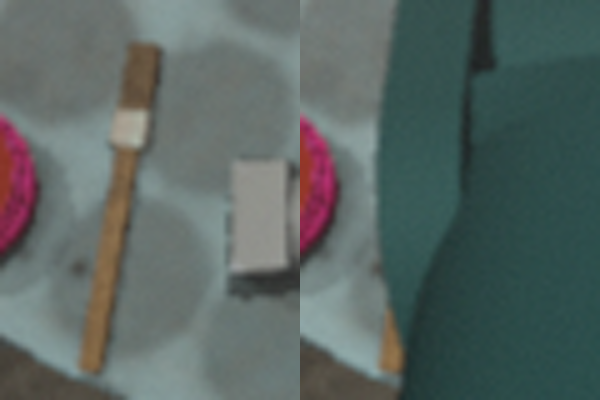

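View pics/c2.png

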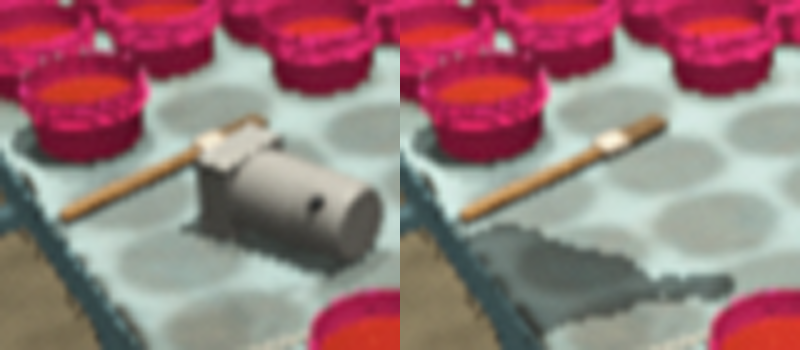

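The brush hasn't moved; the change was only the arm covering it. Handing in.

```bash
python3 -c "
from bench import arm;print(arm.finish_job())"
```

```text
the job is handed in; nothing more can be done
None
```

The pot is seated in the socket and the job is handed in at about 25 s.

**What I did:**
- I gripped the lying pot by its collar, stood it upright on the table and let go. A picture confirmed it was standing free.
- I took it again from above by the collar and lowered its pins through the notches. I felt the landing contact at TCP height 0.108 m.
- I turned it clockwise about 98° while following it down, until it bottomed firmly (TCP height 0.0965 m) and the stop torque rose. Then I unloaded, opened the gripper and moved away.

**Last checks:**
- **Height:** the pot's rim came out at 0.132 m from the two cameras, against 0.130 m expected, within the 2 mm calibration. By the arm it sank 11.4–11.7 mm, against the nominal 12 mm; it had stopped going down there with the force up to about 40 N.
- **Position:** in both pictures the pot stands upright and centred in the socket, with the robot clear of it.
- **Other things on the table:** comparing before and after pictures, nothing had moved. The arm covered most of the brush from the top, but the scene view shows it where it was.

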